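# Close the adjustable wrench on the nut, then tighten it to the stop

### The arm

A 6-joint arm with a two-finger parallel gripper is mounted at the origin on a cart in front of the work surface, level with it; the furniture and walls round the work are solid. World frame = base frame: x ahead of the robot, y to its left, z up, the work surface at z = 0. Lengths are in m, angles in rad, forces in N, time in s.
With the tool pointing down it reaches from about 0.425 to 0.95 m from the base axis. Payload 3.5 kg.
Tool frame: the origin (TCP) lies midway between the tips of the shut fingers; the grasp point (between the pads) lies 19 mm behind it; z points along the fingers, y is the line along which they close (so a half turn about z gives the same grasp; the last joint's range is limited). The gripper opens to 85 mm and grips with 20 to 120 N. Pads are 22 mm wide; open, the fingers measure 114 mm over their backs; the gripper's body (76 mm by 85 mm) begins 54 mm behind the grasp point. The pads swing forward as they close: fully open they stand 13 mm farther back than shut.
Start: joints at [1.082, 0.286, 1.577, -0, 1.279, -0.15], TCP at [0.224, 0.637, 0.231] pointing down, gripper open.
Joint ranges: [-2.77, 2.77], [-0.9, 2.22], [0.21, 2.48], [-1.53, 4.67], [0.24, 2.81], [-2.84, 2.84]. Speed limits (rad/s): [2.79, 2.79, 3.14, 3.14, 3.14, 3.14].

### API

Orientations are given as a rotation vector (axis times angle).
In Python, from bench import env gives the robot as it stands. The module is installed in compiled form; this text tells all that it offers.
- The arm moves only by the tool move_arm, never from a script. Its argument "moves" is a list that holds one entry, the list of rows, each a list of 7 numbers: the finger opening in m, from 0 to 0.0854, then the shift along the world's x, y, z in m, then the turn, a rotation vector about the world's x, y, z in degrees. In form: [[[fingers, x, y, z, rx, ry, rz], ...]]. A call has exactly 10 rows; each row is the pose to reach, as a shift and turn from the pose commanded when the call began; what a row does not reach only later rows make up. A row lasts 1/10 s, in which the tool goes at most 50 mm and 8.59 degrees, less where a joint would pass 70% of its speed; a pose out of reach is approached as far as the arm can. A call with a gripper value outside its range is refused whole. The fingers move at their own pace and stop on an object; the grip force is fixed at half the most. Time passes only in rows, so rows that repeat a pose let the fingers close, or fill a call up. It gives the time, the measured TCP pose, the force, the opening and the grip force at its end, in the units of the state.
- env.state(): the state, without advancing time (a new reading comes with each control period).
- env.grab_frame(name): name is "scene" or "side" or "wrist"; returns (picture, depth): 400x640x3 uint8, red, green, blue; 400x640 float32, m along the optical axis (not along the pixel's ray), 0 where there is no reading.
- env.camera_model(name): a dict with "vertical_fov" (degrees; the focal length in pixels is half the picture's height over the tangent of half this angle, whatever the lens; pixels are square), "cx", "cy" (the principal point, pixels), "R" (3x3) and "t" (3): a world point X has camera coordinates R X + t; the wrist camera has in their place "T_tool_cam" (4x4, takes a point from camera to tool coordinates, whose origin is the TCP and whose axes are the flange's). Camera axes: x right, y down, z forward; pixel columns grow to the right and rows downward; lengths in m; the calibration is good to about 2 mm. A picture is of the moment at which its call begins: read the wrist's pose just before it. camera_model takes no time and is no camera call.
- env.sign_off(): hands the job in; it is judged then, once.
The state is a dict: "t": time; "joints": joint angles; "qd": joint speeds; "joint_torque": joint torques, N m; "eef_pos": TCP position; "ee_rot": TCP orientation; "force": force on the tool from outside, world axes, zero at the start; "wrist_torque": the same for the moment, N m; "gripper_width": finger opening in m; "gripper_force": force on a finger pad.
Only numpy, scipy, OpenCV 4.12 (cv2) and the standard library are available. Lean on these libraries where they do the work, as an engineer would, in place of code of your own. Each camera call takes 0.05 s, during which the arm holds its last target. There are 200 camera calls.

### The job

The adjustable wrench sits round the nut on the test fixture with its jaw too wide. With a fingertip, roll the wrench's worm until the sliding jaw is snug on the nut; only then swing the handle clockwise (seen from above) until it rests against the stop post, so that the nut turns with it. Leave the wrench there.

Things in the scene. Friction and masses are not known exactly. Their poses are not given: they have to be found in the camera images.
- handle_mid (a point): Mid-thickness point of the adjustable wrench's handle (steel, 22 wide, z 30 to 42 mm). x axis: along the handle to the nut, whose axis is 135 mm off; y: towards the sliding jaw's side; z up. It cannot be lifted, only swung level about the nut: 2 to 4 N here on the handle's -y side, towards +y, swings it clockwise, 0.55 rad from start to stop post. The handle's end is 200 mm from the nut's axis.
- stop_post (a point): Top centre of the stop post: an upright steel pin, 12 mm thick, 50 mm high, 97 mm from the nut's axis on the fixture's foot plate (8 mm thick; under the handle it reaches up to 108 mm from the nut's axis). A hard stop for the handle's +y side.
- worm: The wrench's worm: knurled steel roller, 24 mm diameter, 18 long, axle (its y) level and square to the handle, 38 mm from the nut's axis. Origin at its centre, z 38 mm; top z 50, 6 mm proud of the head. The head is sprung: pressed, it sinks up to 4 mm (3 to 16 N). Press in 2 to 4 mm, drag the top slowly from nut to handle: it rolls (2 N), the jaw closes 2.5 mm per 10 mm. Repeat strokes freely.
- jaw (a joint): Gap between sliding jaw and nut, in m: 0 when snug, a hard stop; 0.004 to 0.0075 at the start. Driven by the worm, it stays where left; dragging the worm from the handle towards the nut opens it.
- nut (a joint): Angle of the steel hexagon nut (24 mm across flats, stud top z 46 mm) about its vertical axis, rad: 0 at the start, growing clockwise seen from above. It turns only with the wrench and, when the jaw is snug, follows the handle.

How it is judged:
On the way, in this order (a step that is already met when the one before it is completed fails the run):
1. the worm is rolled by the fingers until the jaw is within 1.5 mm of the nut, before the nut has been turned (less than 0.1 rad) (value of joint jaw below 0.0015 m and contact force between the fingers and worm above 0.5 N and value of joint nut below 0.1 rad), for 0.03 s.
2. the nut is turned clockwise by more than 0.38 rad with the jaw still within 2 mm (value of joint nut above 0.38 rad and value of joint jaw below 0.002 m), for 0.1 s.
At the end, for the whole second after the job is handed in: The nut stands more than 0.38 rad (22 degrees) clockwise of its start, the sliding jaw is within 2 mm of it, the handle stands within about 7 degrees of the stop post (its listed point has moved more than 58 mm of the 73 mm to the stop) and all is at rest (all of step 2 and distance of handle_mid from where it was at the start of the episode above 0.058 m and velocity of joint nut below 0.05 rad/s); the robot touches nothing.
It also fails if it takes over 51 s, if anything falls off the work surface, if the arm or the gripper's body presses on something with over 40 N, if the wrist force passes 120 N, or if a joint passes its speed limit or range.

## Working session

There is one attempt and no reset: what is moved stays moved. The work goes in short steps, Python scripts to look and compute and a tool call to move; the robot and the scene stay as the last step left them, time stands still between calls to the robot, and variables do not carry over. Pictures are saved under pics/ and viewed, at most 10 in all, crops included, and the job is handed in when it is done.

Besides the shell and the picture viewer there is one more tool, called by a JSON object that holds its "fn" and its "kwargs". move_arm: Moves the arm, as the interface text tells. Its arguments: {"type":"object","properties":{"moves":{"type":"array","items":{"type":"array","items":{"type":"array","items":{"type":"number"}}}}},"required":["moves"]}

```bash
mkdir -p pics; cat > h.py <<'E'
from bench import env
import numpy as np, cv2
from scipy.spatial.transform import Rotation as Ro
def grab(n):
    s=env.state(); p,d=env.grab_frame(n); m=env.camera_model(n)
    f=200/np.tan(np.radians(m["vertical_fov"])/2)
    if n=="wrist":
        T=np.eye(4);T[:3,:3]=Ro.from_rotvec(s["ee_rot"]).as_matrix();T[:3,3]=s["eef_pos"]
        C=T@np.array(m["T_tool_cam"])
    else:
        C=np.eye(4);R=np.array(m["R"]);C[:3,:3]=R.T;C[:3,3]=-R.T@np.array(m["t"])
    np.savez(n+".npz",p=p,d=d,C=C,f=f,c=[m["cx"],m["cy"]]);return p,d
def pt(n,u,v,z=None):
    q=np.load(n+".npz");C=q["C"];r=np.array([(u-q["c"][0])/q["f"],(v-q["c"][1])/q["f"],1])
    if z is None: k=q["d"][int(v),int(u)]
    else: k=(z-C[2,3])/(C[:3,:3]@r)[2]
    return C[:3,:3]@(r*k)+C[:3,3]
def save(n,name,crop=None,s=1):
    p=np.load(n+".npz")["p"]
    if crop: a,b,c,d=crop;p=p[b:d,a:c]
    cv2.imwrite("pics/"+name,cv2.cvtColor(cv2.resize(p,None,fx=s,fy=s,interpolation=2),cv2.COLOR_RGB2BGR))
E
python3 - <<'E'
from h import *
print(env.state())
grab("scene");save("scene","a.png")
grab("wrist");save("wrist","b.png")
E
```

```text
{'t': 0.0, 'joints': array([ 1.08200180e+00,  2.87200848e-01,  1.57816909e+00, -4.85725090e-05,
        1.27858869e+00, -1.49968758e-01]), 'qd': array([-2.13676026e-05, -1.93292816e-04, -5.89540799e-04,  4.16960349e-04,
       -2.24560708e-03, -1.78638642e-04]), 'joint_torque': array([-1.52921122e-03, -4.05980301e+01, -2.92620617e+01, -2.46641021e-04,
        5.86162554e-03, -8.79018501e-06]), 'eef_pos': array([0.22400964, 0.63605331, 0.229928  ]), 'ee_rot': array([-0.52954416, -3.0959304 ,  0.00355066]), 'force': array([-0.79477885,  0.26077577, -0.36339187]), 'wrist_torque': array([ 0.02162022, -0.02105548, -0.00900816]), 'gripper_force': 0.0, 'gripper_width': 0.08543957432252823}
```

View pics/a.png

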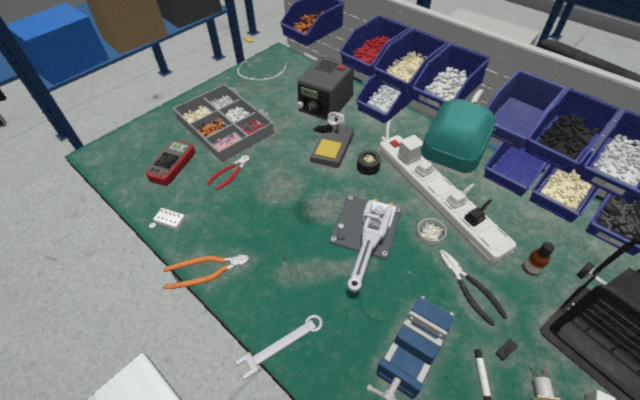

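View pics/b.png

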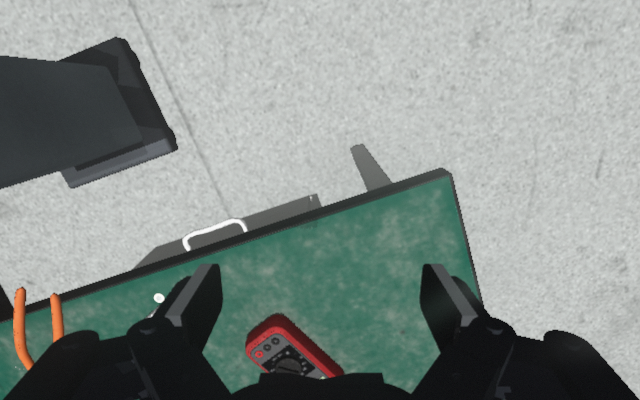

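The scene view shows the wrench on its plate, with the head near (377,210) and the handle end near (354,285). The wrist camera doesn't show it. I'll enlarge the wrench.

```bash
python3 - <<'E'
from h import *
save("scene","c.png",(320,185,420,300),5)
for n,u,v in [("end",354,286),("nut",378,206),("plate",345,230)]: print(n,pt("scene",u,v))
E
```

```text
end [ 0.48764433 -0.05432761  0.04199641]
nut [0.67061434 0.02904319 0.04276959]
plate [0.59251531 0.05558871 0.00887968]
```

View pics/c.png

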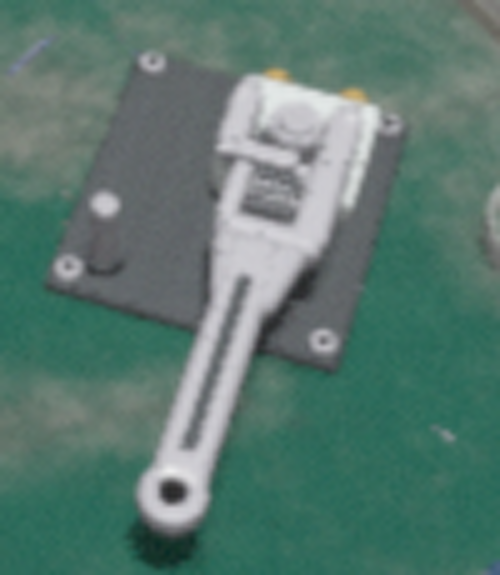

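```bash
python3 - <<'E'
from h import *
print("hole",pt("scene",354.4,283,.042),"stud",pt("scene",379,209,.046),"worm",pt("scene",374,223,.050),"post",pt("scene",341,226,.05),pt("scene",341,226))
m=env.camera_model("wrist");print(np.round(m["T_tool_cam"],3),m["vertical_fov"])
E
```

```text
hole [ 0.49294802 -0.05092295  0.042     ] stud [0.66316601 0.02105934 0.046     ] worm [0.62370462 0.00458341 0.05      ] post [0.57167964 0.050608   0.05      ] [0.57196335 0.05083509 0.04949536]
[[ 0.    -0.952 -0.306  0.078]
 [ 1.     0.     0.     0.001]
 [-0.    -0.306  0.952 -0.142]
 [ 0.     0.     0.     1.   ]] 60.312879917007486
```

{"fn": "move_arm", "kwargs": {"moves": [[[0, 0.403, -0.631, 0, 0, 0, 42.3], [0, 0.403, -0.631, 0, 0, 0, 42.3], [0, 0.403, -0.631, 0, 0, 0, 42.3], [0, 0.403, -0.631, 0, 0, 0, 42.3], [0, 0.403, -0.631, 0, 0, 0, 42.3], [0, 0.403, -0.631, 0, 0, 0, 42.3], [0, 0.403, -0.631, 0, 0, 0, 42.3], [0, 0.403, -0.631, 0, 0, 0, 42.3], [0, 0.403, -0.631, 0, 0, 0, 42.3], [0, 0.403, -0.631, 0, 0, 0, 42.3]]]}}

```text
t: 1.1
eef_pos: [0.4889, 0.2214, 0.231]
ee_rot: [0.623, -3.079, -0.0]
force: [0.6, 0.2, 0.2]
gripper_width: -0.0004
gripper_force: 0.0
```

{"fn": "move_arm", "kwargs": {"moves": [[[0, 0.136, -0.213, -0.02, 0, 0, 0], [0, 0.136, -0.213, -0.05, 0, 0, 0], [0, 0.136, -0.213, -0.08, 0, 0, 0], [0, 0.136, -0.213, -0.08, 0, 0, 0], [0, 0.136, -0.213, -0.08, 0, 0, 0], [0, 0.136, -0.213, -0.08, 0, 0, 0], [0, 0.136, -0.213, -0.08, 0, 0, 0], [0, 0.136, -0.213, -0.08, 0, 0, 0], [0, 0.136, -0.213, -0.08, 0, 0, 0], [0, 0.136, -0.213, -0.08, 0, 0, 0]]]}}

```text
t: 2.1
eef_pos: [0.6244, 0.0119, 0.1526]
ee_rot: [-0.626, 3.077, -0.001]
force: [-0.0, 0.3, -0.6]
gripper_width: 0.0003
gripper_force: 0.0
```

```bash
python3 - <<'E'
from h import *
grab("wrist");save("wrist","d.png")
E
```

```text
(no output)
```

View pics/d.png

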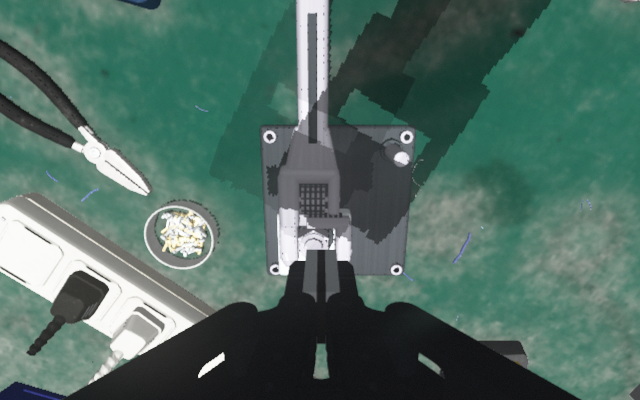

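The worm's centre is at (314,199), the post at (402,158) and the stud near (316,242). The handle centreline runs up to (312,20), and the shut fingertips end near (321,250).

```bash
python3 - <<'E'
from h import *
w=pt("wrist",314,199,.05);s=pt("wrist",315.5,242,.046);h=pt("wrist",312,20,.042);h2=pt("wrist",313,100,.042);p=pt("wrist",402,158,.05)
print(w,s,h,h2,p,"depth worm",pt("wrist",314,199),pt("wrist",312,60))
a=(s-h)[:2];print("ang",np.degrees(np.arctan2(a[1],a[0])),"dist ws",np.linalg.norm((w-s)[:2]),"ps",np.linalg.norm((p-s)[:2]))
# handle edges by depth
q=np.load("wrist.npz")
for v in (10,40,80):
  r=q["d"][v];e=[u for u in range(280,340) if pt("wrist",u,v)[2]>.03];print(v,e[0],e[-1],pt("wrist",(e[0]+e[-1])/2,v,.042))
E
```

```text
[0.62610218 0.00778071 0.05      ] [0.65977819 0.02305278 0.046     ] [ 0.51459341 -0.04037982  0.042     ] [ 0.56115296 -0.02026734  0.042     ] [0.57282765 0.05408235 0.05      ] depth worm [0.6263572  0.00787072 0.04915628] [ 0.53722499 -0.03097847  0.04185585]
ang 23.600971808760658 dist ws 0.036977142404729324 ps 0.09232134118950568
10 291 328 [ 0.50979909 -0.04414445  0.042     ]
40 296 327 [ 0.52585973 -0.036061    0.042     ]
80 297 327 [ 0.54912686 -0.02602872  0.042     ]
```

{"fn": "move_arm", "kwargs": {"moves": [[[0, 0.01, -0.0005, -0.03, 0, 0, 0.7], [0, 0.01, -0.0005, -0.06, 0, 0, 0.7], [0, 0.01, -0.0005, -0.085, 0, 0, 0.7], [0, 0.01, -0.0005, -0.096, 0, 0, 0.7], [0, 0.01, -0.0005, -0.098, 0, 0, 0.7], [0, 0.01, -0.0005, -0.1, 0, 0, 0.7], [0, 0.01, -0.0005, -0.102, 0, 0, 0.7], [0, 0.01, -0.0005, -0.104, 0, 0, 0.7], [0, 0.01, -0.0005, -0.1055, 0, 0, 0.7], [0, 0.01, -0.0005, -0.1055, 0, 0, 0.7]]]}}

```text
t: 3.15
eef_pos: [0.6357, 0.0096, 0.0481]
ee_rot: [-0.642, 3.073, -0.001]
force: [-2.0, -0.2, 6.7]
gripper_width: -0.0003
gripper_force: 3.4
```

{"fn": "move_arm", "kwargs": {"moves": [[[0, -0.0018, -0.0008, -0.0008, 0, 0, 0], [0, -0.0037, -0.0016, -0.0008, 0, 0, 0], [0, -0.0055, -0.0024, -0.0008, 0, 0, 0], [0, -0.0073, -0.0032, -0.0008, 0, 0, 0], [0, -0.0092, -0.004, -0.0008, 0, 0, 0], [0, -0.011, -0.0048, -0.0008, 0, 0, 0], [0, -0.0128, -0.0056, -0.0008, 0, 0, 0], [0, -0.0147, -0.0064, -0.0008, 0, 0, 0], [0, -0.0165, -0.0072, -0.0008, 0, 0, 0], [0, -0.0165, -0.0072, -0.0008, 0, 0, 0]]]}}

```text
t: 4.15
eef_pos: [0.6201, 0.0028, 0.0478]
ee_rot: [-0.641, 3.07, -0.001]
force: [0.0, 2.1, 6.3]
gripper_width: -0.0003
gripper_force: 2.9
```

{"fn": "move_arm", "kwargs": {"moves": [[[0, 0, 0, 0.007, 0, 0, 0], [0, 0.0165, 0.0072, 0.009, 0, 0, 0], [0, 0.0165, 0.0072, 0.007, 0, 0, 0], [0, 0.0165, 0.0072, 0.004, 0, 0, 0], [0, 0.0165, 0.0072, 0.002, 0, 0, 0], [0, 0.0165, 0.0072, 0, 0, 0, 0], [0, 0.0165, 0.0072, -0.0008, 0, 0, 0], [0, 0.0145, 0.0063, -0.0008, 0, 0, 0], [0, 0.0125, 0.0055, -0.0008, 0, 0, 0], [0, 0.0105, 0.0046, -0.0008, 0, 0, 0]]]}}

```text
t: 5.15
eef_pos: [0.6306, 0.0076, 0.047]
ee_rot: [-0.64, 3.07, -0.0]
force: [1.0, 3.0, 9.2]
gripper_width: -0.0001
gripper_force: 4.4
```

{"fn": "move_arm", "kwargs": {"moves": [[[0, -0.0018, -0.0008, 0, 0, 0, 0], [0, -0.0037, -0.0016, 0, 0, 0, 0], [0, -0.0055, -0.0024, 0, 0, 0, 0], [0, -0.0073, -0.0032, 0, 0, 0, 0], [0, -0.0092, -0.004, 0, 0, 0, 0], [0, -0.0105, -0.0046, 0, 0, 0, 0], [0, -0.0105, -0.0046, 0.008, 0, 0, 0], [0, -0.026, -0.0113, 0.04, 0, 0, 0], [0, -0.046, -0.02, 0.07, 0, 0, 0], [0, -0.046, -0.02, 0.07, 0, 0, 0]]]}}

```text
t: 6.15
eef_pos: [0.5824, -0.0139, 0.1178]
ee_rot: [-0.64, 3.072, -0.003]
force: [0.4, -0.6, -0.3]
gripper_width: 0.0003
gripper_force: 0.0
```

```bash
python3 - <<'E'
from h import *
p,d=grab("wrist");save("wrist","e.png",(220,120,460,300),3.3)
w=np.load("wrist.npz")
E
```

```text
(no output)
```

View pics/e.png

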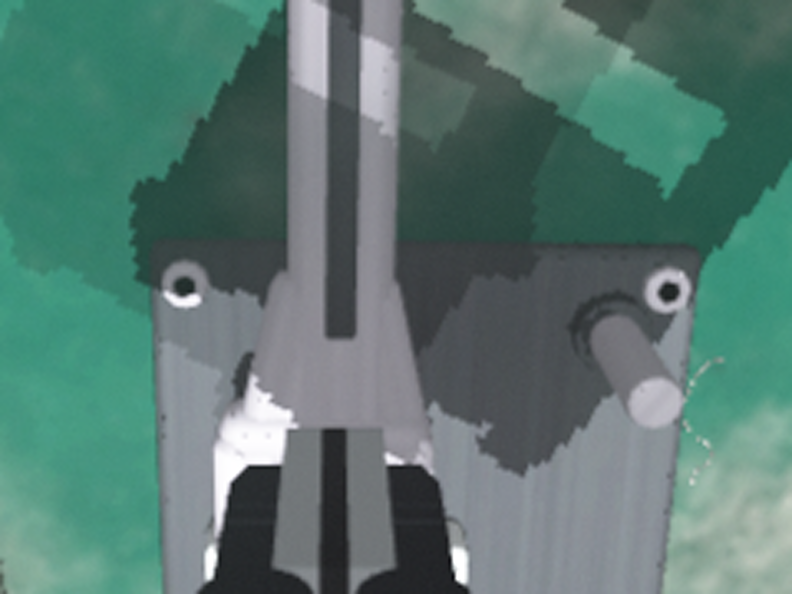

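The fingers hide the nut from here. I'll move to the pre-push side of the handle, still high, and check the jaw from there.

{"fn": "move_arm", "kwargs": {"moves": [[[0, -0.02, -0.025, 0, 0, 0, 0], [0, -0.042, -0.049, 0, 0, 0, 0], [0, -0.042, -0.049, 0, 0, 0, 0], [0, -0.042, -0.049, 0, 0, 0, 0], [0, -0.042, -0.049, 0, 0, 0, 0], [0, -0.042, -0.049, 0, 0, 0, 0], [0, -0.042, -0.049, 0, 0, 0, 0], [0, -0.042, -0.049, 0, 0, 0, 0], [0, -0.042, -0.049, 0, 0, 0, 0], [0, -0.042, -0.049, 0, 0, 0, 0]]]}}

```text
t: 7.2
eef_pos: [0.5406, -0.0617, 0.1143]
ee_rot: [-0.642, 3.075, -0.0]
force: [0.5, -0.3, -0.9]
gripper_width: 0.0003
gripper_force: 0.0
```

```bash
python3 - <<'E'
from h import *
a=np.load("scene.npz")["p"]
grab("scene");b=np.load("scene.npz")["p"];grab("side");s=np.load("side.npz")
# project nut into side
C=s["C"];X=np.linalg.inv(C)@np.array([.661,.023,.044,1]);u,v=s["f"]*X[:2]/X[2]+s["c"];print(u,v,X[2])
cr=lambda i,u,v,w,h,k:cv2.resize(i[max(0,v-h):v+h,max(0,u-w):u+w],(400,300),interpolation=2)
top=np.hstack([cr(a,378,214,20,15,10),cr(b,378,214,20,15,10)])
u,v=int(u),int(v);bot=np.hstack([cr(s["p"],u,v,40,30,5),cr(s["p"],u,v,20,15,10)]) if 40<u<600 and 30<v<370 else cv2.resize(s["p"],(800,300))
cv2.imwrite("pics/f.png",cv2.cvtColor(np.vstack([top,bot]),cv2.COLOR_RGB2BGR))
E
```

```text
299.130712277759 189.9362858212297 0.968845355626329
```

View pics/f.png

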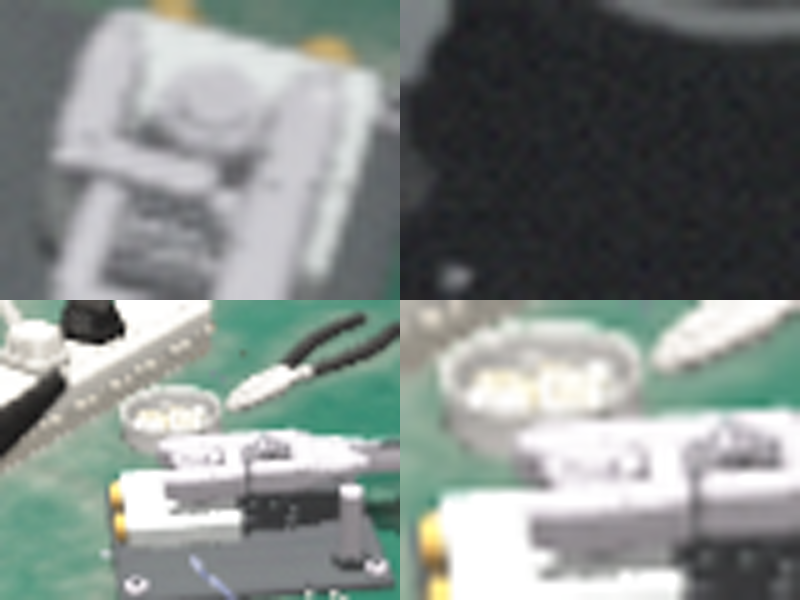

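The side view doesn't settle the gap and the arm blocks the scene view. The jaw has a hard stop, so extra strokes cost nothing. I'll roll again and read the drag force.

{"fn": "move_arm", "kwargs": {"moves": [[[0, 0.047, 0.036, 0, 0, 0, 0], [0, 0.094, 0.073, 0, 0, 0, 0], [0, 0.094, 0.073, -0.03, 0, 0, 0], [0, 0.094, 0.073, -0.055, 0, 0, 0], [0, 0.094, 0.073, -0.062, 0, 0, 0], [0, 0.094, 0.073, -0.066, 0, 0, 0], [0, 0.094, 0.073, -0.0685, 0, 0, 0], [0, 0.094, 0.073, -0.0705, 0, 0, 0], [0, 0.0922, 0.0722, -0.0705, 0, 0, 0], [0, 0.0903, 0.0714, -0.0705, 0, 0, 0]]]}}

```text
t: 8.3
eef_pos: [0.6331, 0.0109, 0.0478]
ee_rot: [-0.638, 3.069, 0.003]
force: [0.2, 6.1, 7.3]
gripper_width: 0.0001
gripper_force: 3.2
```

{"fn": "move_arm", "kwargs": {"moves": [[[0, -0.0014, -0.0006, 0, 0, 0, 0], [0, -0.0028, -0.0012, 0, 0, 0, 0], [0, -0.0041, -0.0018, 0, 0, 0, 0], [0, -0.0055, -0.0024, 0, 0, 0, 0], [0, -0.0069, -0.003, 0, 0, 0, 0], [0, -0.0083, -0.0036, 0, 0, 0, 0], [0, -0.0096, -0.0042, 0, 0, 0, 0], [0, -0.011, -0.0048, 0, 0, 0, 0], [0, -0.0119, -0.0052, 0, 0, 0, 0], [0, -0.0128, -0.0056, 0, 0, 0, 0]]]}}

```text
t: 9.3
eef_pos: [0.6223, 0.0033, 0.048]
ee_rot: [-0.638, 3.065, -0.005]
force: [4.2, 1.8, 3.5]
gripper_width: 0.0
gripper_force: 2.5
```

{"fn": "move_arm", "kwargs": {"moves": [[[0, 0, 0, 0.007, 0, 0, 0], [0, 0.0128, 0.0056, 0.009, 0, 0, 0], [0, 0.0128, 0.0056, 0.005, 0, 0, 0], [0, 0.0128, 0.0056, 0.002, 0, 0, 0], [0, 0.0128, 0.0056, 0, 0, 0, 0], [0, 0.0128, 0.0056, -0.001, 0, 0, 0], [0, 0.011, 0.0048, -0.001, 0, 0, 0], [0, 0.0092, 0.004, -0.001, 0, 0, 0], [0, 0.0073, 0.0032, -0.001, 0, 0, 0], [0, 0.0055, 0.0024, -0.001, 0, 0, 0]]]}}

```text
t: 10.3
eef_pos: [0.6279, 0.007, 0.0466]
ee_rot: [-0.638, 3.063, -0.002]
force: [6.5, 4.0, 8.8]
gripper_width: 0.0001
gripper_force: 3.8
```

{"fn": "move_arm", "kwargs": {"moves": [[[0, -0.0014, -0.0006, 0, 0, 0, 0], [0, -0.0028, -0.0012, 0, 0, 0, 0], [0, -0.0041, -0.0018, 0, 0, 0, 0], [0, -0.0055, -0.0024, 0, 0, 0, 0], [0, -0.0055, -0.0024, 0.01, 0, 0, 0], [0, -0.0055, -0.0024, 0.06, 0, 0, 0], [0, -0.0055, -0.0024, 0.11, 0, 0, 0], [0, -0.0055, -0.0024, 0.11, 0, 0, 0], [0, -0.0055, -0.0024, 0.11, 0, 0, 0], [0, -0.0055, -0.0024, 0.11, 0, 0, 0]]]}}

```text
t: 11.3
eef_pos: [0.616, 0.004, 0.1505]
ee_rot: [0.641, -3.071, -0.002]
force: [-0.7, 0.4, 0.6]
gripper_width: 0.0001
gripper_force: 0.0
```

```bash
python3 - <<'E'
from h import *
grab("wrist");save("wrist","g.png",(240,100,420,300),3)
E
```

```text
(no output)
```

View pics/g.png

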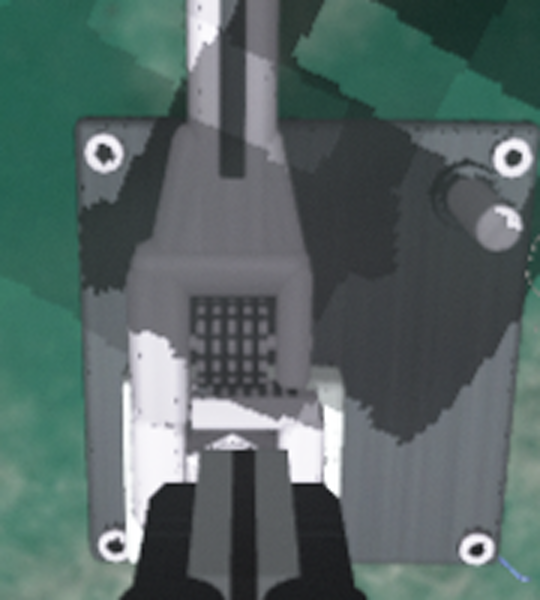

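The drag force along the handle rose from about 2 N to 7.5 N, so the worm is jammed at the hard stop. The worm fills the window at (233,345) and the jaw has moved in towards the head, so the jaw is snug. Next is the swing arc.

```bash
python3 - <<'E'
import numpy as np
N=np.array([.661,.023])
def P(phi,d):
    a=np.radians(23.5)-phi;e=np.array([np.cos(a),np.sin(a)]);n=np.array([-e[1],e[0]]);return N-.145*e-d*n
p0=P(0,.036);print("start",p0)
for phi,d in [(0,.028),(0,.02)]+[(x,.017) for x in np.arange(.05,.66,.05)]: print(round(phi,2),np.round(P(phi,d)-p0,4),round(-np.degrees(phi),1))
E
```

```text
start [ 0.54238126 -0.06783278]
0 [-0.0032  0.0073] -0.0
0 [-0.0064  0.0147] -0.0
0.05 [-0.0111  0.0238] -2.9
0.1 [-0.0143  0.0304] -5.7
0.15 [-0.0171  0.0371] -8.6
0.2 [-0.0196  0.044 ] -11.5
0.25 [-0.0218  0.0509] -14.3
0.3 [-0.0236  0.058 ] -17.2
0.35 [-0.0251  0.0651] -20.1
0.4 [-0.0262  0.0724] -22.9
0.45 [-0.0269  0.0796] -25.8
0.5 [-0.0273  0.0869] -28.6
0.55 [-0.0273  0.0942] -31.5
0.6 [-0.027   0.1015] -34.4
0.65 [-0.0263  0.1088] -37.2
```

{"fn": "move_arm", "kwargs": {"moves": [[[0, -0.03, -0.03, 0, 0, 0, 0], [0, -0.06, -0.058, 0, 0, 0, 0], [0, -0.074, -0.072, 0, 0, 0, 0], [0, -0.074, -0.072, 0, 0, 0, 0], [0, -0.074, -0.072, -0.04, 0, 0, 0], [0, -0.074, -0.072, -0.075, 0, 0, 0], [0, -0.074, -0.072, -0.105, 0, 0, 0], [0, -0.074, -0.072, -0.12, 0, 0, 0], [0, -0.074, -0.072, -0.128, 0, 0, 0], [0, -0.074, -0.072, -0.128, 0, 0, 0]]]}}

```text
t: 12.35
eef_pos: [0.5437, -0.0676, 0.0238]
ee_rot: [0.642, -3.074, -0.002]
force: [-0.1, -0.2, 1.0]
gripper_width: 0.0002
gripper_force: 0.0
```

{"fn": "move_arm", "kwargs": {"moves": [[[0, -0.0032, 0.0073, 0, 0, 0, 0], [0, -0.0064, 0.0147, 0, 0, 0, 0], [0, -0.0088, 0.019, 0, 0, 0, -1.5], [0, -0.0111, 0.0238, 0, 0, 0, -2.9], [0, -0.0127, 0.027, 0, 0, 0, -4.3], [0, -0.0143, 0.0304, 0, 0, 0, -5.7], [0, -0.0157, 0.0337, 0, 0, 0, -7.2], [0, -0.0171, 0.0371, 0, 0, 0, -8.6], [0, -0.0184, 0.0405, 0, 0, 0, -10], [0, -0.0196, 0.044, 0, 0, 0, -11.5]]]}}

```text
t: 13.35
eef_pos: [0.5253, -0.024, 0.0258]
ee_rot: [-0.328, 3.122, -0.002]
force: [0.8, -1.9, 1.3]
gripper_width: -0.0003
gripper_force: 1.1
```

{"fn": "move_arm", "kwargs": {"moves": [[[0, -0.0011, 0.0035, -0.002, 0, 0, -1.4], [0, -0.0022, 0.0069, -0.003, 0, 0, -2.8], [0, -0.0031, 0.0105, -0.003, 0, 0, -4.3], [0, -0.004, 0.014, -0.003, 0, 0, -5.7], [0, -0.0048, 0.0175, -0.003, 0, 0, -7.2], [0, -0.0055, 0.0211, -0.003, 0, 0, -8.6], [0, -0.0061, 0.0247, -0.003, 0, 0, -10], [0, -0.0066, 0.0284, -0.003, 0, 0, -11.4], [0, -0.007, 0.032, -0.003, 0, 0, -12.9], [0, -0.0073, 0.0356, -0.003, 0, 0, -14.3]]]}}

```text
t: 14.35
eef_pos: [0.5177, 0.0117, 0.0226]
ee_rot: [0.063, 3.139, -0.001]
force: [0.9, -1.5, 0.8]
gripper_width: -0.0001
gripper_force: 1.1
```

{"fn": "move_arm", "kwargs": {"moves": [[[0, -0.0003, 0.0037, 0, 0, 0, -1.4], [0, -0.0004, 0.0073, 0, 0, 0, -2.8], [0, -0.0004, 0.0109, 0, 0, 0, -4.3], [0, -0.0004, 0.0145, 0, 0, 0, -5.7], [0, -0.0004, 0.017, 0, 0, 0, -5.7], [0, -0.0004, 0.017, 0, 0, 0, -5.7], [0, -0.0004, 0.017, 0, 0, 0, -5.7], [0, -0.0004, 0.017, 0, 0, 0, -5.7], [0, -0.0004, 0.017, 0, 0, 0, -5.7], [0, -0.0004, 0.017, 0, 0, 0, -5.7]]]}}

```text
t: 15.35
eef_pos: [0.5174, 0.0265, 0.0226]
ee_rot: [0.215, 3.132, -0.007]
force: [0.5, -10.3, 0.6]
gripper_width: -0.0005
gripper_force: 4.8
```

The push force rose to 10 N, so the handle is against the post. I'll back off, lift and verify.

{"fn": "move_arm", "kwargs": {"moves": [[[0, 0, -0.008, 0, 0, 0, 0], [0, 0, -0.025, 0, 0, 0, 0], [0, 0, -0.03, 0, 0, 0, 0], [0, 0, -0.03, 0.03, 0, 0, 0], [0, 0, -0.03, 0.07, 0, 0, 0], [0, 0, -0.03, 0.11, 0, 0, 0], [0, 0, -0.03, 0.15, 0, 0, 0], [0, -0.03, -0.08, 0.15, 0, 0, 0], [0, -0.03, -0.11, 0.15, 0, 0, 0], [0, -0.03, -0.11, 0.15, 0, 0, 0]]]}}

```text
t: 16.35
eef_pos: [0.4862, -0.0837, 0.1725]
ee_rot: [0.223, 3.132, -0.001]
force: [-1.0, -0.5, -0.3]
gripper_width: -0.0001
gripper_force: 0.0
```

```bash
python3 - <<'E'
from h import *
grab("wrist");save("wrist","i.png")
E
```

```text
(no output)
```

View pics/i.png

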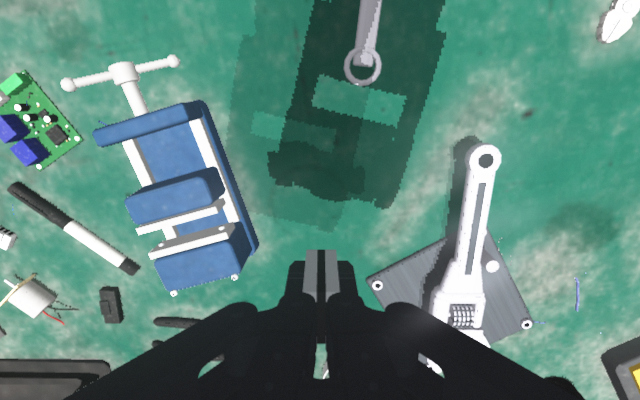

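The handle, with its hole at (486,160), rests against the post at (492,267).

```bash
python3 - <<'E'
from h import *
h=pt("wrist",486,160,.042);a=np.array([.661,.023])-h[:2];print(h,np.linalg.norm(a),np.radians(23.5)-np.arctan2(a[1],a[0]))
print(env.sign_off())
E
```

```text
[0.48094244 0.05164582 0.042     ] 0.18232198405586528 0.5679227094199258
the job is handed in; nothing more can be done
None
```

I rolled the jaw until the worm jammed at its stop, swung the handle about 0.57 rad clockwise until it rested against the post, and backed the arm clear before handing in. I judged the jaw snug from the rise in drag force on the worm; neither the gap nor the nut's own rotation was measured directly.

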